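# Let down the propped cover of a sample chamber

## Task

The cover of the sample chamber stands open on its prop rod. With a finger waiting close under the cover, push the prop out sideways so that the cover drops onto the back of the finger straight away, then lower the cover on the finger until it is fully shut, without letting it slam. Do not grip or raise the cover or hold it from above on its way down, and leave the things standing around undisturbed.

Things in the scene. Friction and masses are not known exactly. Their poses are not given: they have to be found in the camera images.
- chamber: grey open-topped box, 130 (x) x 170 (y) x 110 mm high, fixed to the bench, with a block of capped cuvettes inside. Origin: centre of its underside on the bench; its x points to its hinge side (about the robot's left), its y to the side facing the robot, z up. The side with the vent slots is its front (-x). Its rim is 110 mm above the bench.
- cover: flat aluminium cover, 158 x 224 x 8 mm, about 0.35 kg, hinged along the chamber's back (+x) rim; origin on the hinge line. Its underside (its local xy plane) runs 150 mm along local -x from the hinge to the free lip. Shut, it overhangs the front wall by 20 mm, each side by 27 mm. It starts with its lip up, towards the robot's right, resting on the prop; unsupported it falls at once.
- cover_angle (a joint): opening angle of the cover, rad: 0 shut flat on the rim, about 0.60 at the start, grows as it opens.
- cover_lip (a point): middle of the cover's free lip, at its underside, 150 mm from the hinge line (lip runs along the chamber's y, 112 mm to either side; 195 mm above the bench at the start). Its x axis points along the cover to the hinge.
- cover_hinge (a point): middle of the hinge line: 65 mm from the chamber's centre along its x, 110 mm above the bench, line along the chamber's y.
- prop_head (a point): centre of the 12 mm ball on top of the prop, a steel rod 8 mm thick just outside the chamber's wall that faces the robot (its +y side), pivoted 83 mm below the ball at chamber x = -50, y = 94, z = 98 mm. The ball carries the cover's underside about 15 mm along the cover from its lip and 21 mm in from its edge.
- prop_angle (a joint): swing of the prop, rad: 0 upright under the cover; grows as its head swings out from the chamber's wall (+y, towards the robot) and falls down beside the wall, to 2.7. A push of 1 to 2 N near the head moves it; once the head is clear of the cover (about 20 mm of travel) it falls by itself.
- dropper_1: loose brown dropper bottle with red bulb, 37 x 37 x 96 mm, on the hinge side of the chamber; leave alone. Origin under its centre.
- beaker_50: loose small beaker, 49 x 47 x 59 mm, on the hinge side of the chamber; leave alone. Origin under its centre.
- crucible: loose crucible, 41 x 41 x 32 mm, in front of the chamber, near its prop; leave alone. Origin under its centre.
- weighing_bottle: loose small glass jar, 36 x 36 x 52 mm, behind the chamber; leave alone. Origin under its centre.
- spatula: loose thin steel spatula, 12 x 152 x 4 mm, in front to the right; leave alone. Origin under its centre.
- timer: loose round lab timer, 68 x 68 x 48 mm, in front to the left; leave alone. Origin under its centre.
- cover_panel_mid (a point): middle of the top face of the thin grey plastic panel, 134 x 208 x 3 mm, fixed on top of the cover, 8 mm in from its edges all round. It moves with the cover and is not to be touched while the cover is open.

How it is judged:
On the way, in this order (a step that is already met when the one before it is completed fails the run):
1. the prop is out and the cover has been caught high, on the fingers (value of joint prop_angle above 1 rad and value of joint cover_angle above 0.3 rad and contact force between the fingers and cover above 0.2 N), for 0.1 s.
2. the cover, carried by the fingers, is nearly down (value of joint cover_angle between 0.04 and 0.25 rad and contact force between the fingers and cover above 0.2 N), for 0.05 s.
At the end, for the whole second after the job is handed in: The cover is fully shut (within 0.025 rad) and at rest, and the prop hangs out at the side (more than 1 rad) (value of joint cover_angle below 0.025 rad and value of joint prop_angle above 1 rad and angular speed of cover below 0.1 rad/s); the robot touches nothing.
It fails at once if the cover slams: it moves faster than 2 rad/s (0.3 m/s at its lip) in the last 0.2 rad (value of joint cover_angle below 0.2 rad and velocity of joint cover_angle below -2 rad/s).
It fails at once if the cover is raised more than 0.12 rad above its propped position (value of joint cover_angle above 0.72 rad).
It fails at once if the cover is gripped or held from above while still open: its top panel is touched (value of joint cover_angle above 0.05 rad and contact force between the fingers and cover_panel above 0.5 N).
It fails at once if the cover is forced with more than 25 N (contact force between the fingers and cover above 25 N).
It fails at once if a bystander is disturbed (moved 20 mm) (distance of any of dropper_1, beaker_50, crucible, weighing_bottle, spatula, timer from where it was at the start of the episode above 0.02 m).
It also fails if it takes over 42 s, if anything falls off the work surface, if the arm or the gripper's body presses on something with over 40 N, if the wrist force passes 120 N, or if a joint passes its speed limit or range.

## Robot

A 6-joint arm with a two-finger parallel gripper is mounted at the origin on the work surface; the furniture and walls round the work are solid. World frame = base frame: x ahead of the robot, y to its left, z up, the work surface at z = 0. Lengths are in m, angles in rad, forces in N, time in s.
With the tool pointing down it reaches from about 0.35 to 0.875 m from the base axis. Payload 4.2 kg.
Tool frame: the origin (TCP) lies at the very end of the fingers, on their centre line; the grasp point (between the pads) lies 19 mm behind it; z points along the fingers, y is the direction in which the jaws open and shut (so a half turn about z gives the same grasp; the last joint's range is limited). The gripper opens to 87 mm and grips with 3 to 60 N. Pads are 19 mm wide; open, the fingers measure 117 mm over their backs; the gripper's body (75 mm by 190 mm) begins 51 mm behind the grasp point.
Start: joints at [-0.912, 0.385, 0.008, 0, -1.194, -0.259], TCP at [0.243, -0.576, 0.223] pointing down, gripper open.
Joint ranges: [-3.14, 3.14], [-1.21, 2.06], [-1.07, 1.41], [-3.16, 2.05], [-2.99, -0.16], [-3.1, 3.1]. Speed limits (rad/s): [2.79, 2.79, 3.14, 3.14, 3.14, 3.14].

## Interface

Orientations are given as [roll, pitch, yaw] about the fixed x, y, z axes, in that order (R = Rz(yaw) Ry(pitch) Rx(roll)).
In Python, from station import readout, eyes, job gives the robot as it stands. The module is installed in compiled form; this text tells all that it offers.
- The arm moves only by the tool jog_arm, never from a script. Its argument "rows" is a list of rows, each a list of 7 numbers: the shift along the world's x, y, z in cm, then the turn, a rotation vector about the world's x, y, z in rad, then the opening, from -1 (shut) to 1 (fully open), so that 0 is half open. In form: [[dx, dy, dz, rx, ry, rz, claw], ...]. A call has 1 to 20 rows; each row is the pose to reach, as a shift and turn from the pose measured when the call began; what a row does not reach only later rows make up. A row lasts 1/10 s, in which the tool goes at most 50 mm and 8.59 degrees, less where a joint would pass 70% of its speed; a pose out of reach is approached as far as the arm can. A call with a gripper value outside its range is refused whole. The fingers move at their own pace and stop on an object; the grip force is fixed at half the most. Time passes only in rows, so rows that repeat a pose let the fingers close. It gives the time, the measured TCP pose, the force and the opening at its end, in the units of the state.
- readout.read_state(): the state, without advancing time (a new reading comes with each control period).
- eyes.capture(name): name is "scene" or "top" or "wrist"; returns the picture (384x512x3 uint8, blue, green, red); there is no depth.
- eyes.camera_info(name): a dict with "fovy" (degrees; the focal length in pixels is half the picture's height over the tangent of half this angle, whatever the lens; pixels are square), "cx", "cy" (the principal point, pixels), "R" (3x3) and "t" (3): a world point X has camera coordinates R X + t; the wrist camera has in their place "hand_eye" (4x4, takes a point from camera to tool coordinates, whose origin is the TCP and whose axes are the flange's). Camera axes: x right, y down, z forward; pixel columns grow to the right and rows downward; lengths in m; the calibration is good to about 2 mm. A picture is of the moment at which its call begins: read the wrist's pose just before it. camera_info takes no time and is no camera call.
- job.job_done(): hands the job in, once; it reports no verdict.
The state is a dict: "clock": time; "joint_pos": joint angles; "qvel": joint speeds; "joint_efforts": joint torques, N m; "position": TCP position; "tcp_rot": TCP orientation; "contact_force": force on the tool from outside, world axes, zero at the start; "moment": the same for the moment, N m; "grip_width": finger opening in m.
Only numpy, scipy, OpenCV 4.12 (cv2) and the standard library are available. Lean on these libraries where they do the work, as an engineer would, in place of code of your own. Each camera call takes 0.05 s, during which the arm holds its last target. There are 200 camera calls.

## Working session

There is one attempt and no reset: what is moved stays moved. The work goes in short steps, Python scripts to look and compute and a tool call to move; the robot and the scene stay as the last step left them, time stands still between calls to the robot, and variables do not carry over. Pictures are saved under pics/ and viewed, about 8 in all and at most 12, crops included, and the job is handed in when it is done.

Besides the shell and the picture viewer there is one more tool, called after "Request:" as name(argument=value, ...), one argument or row to a line, values as JSON. jog_arm: Moves the arm, as the interface text tells. Its arguments: {"type":"object","properties":{"rows":{"type":"array","items":{"type":"array","items":{"type":"number"}}}},"required":["rows"]}

```bash
mkdir -p pics; python3 - <<'E'
from station import readout, eyes
import cv2, numpy as np
print(readout.read_state())
for n in("scene","top"):
    print(n,eyes.camera_info(n)); cv2.imwrite(f"pics/{n}0.png",eyes.capture(n))
print(eyes.camera_info("wrist"))
a=cv2.imread("pics/scene0.png");b=cv2.imread("pics/top0.png")
E
```

```text
{'clock': 0.0, 'joint_pos': array([-9.12434863e-01,  3.85565999e-01,  6.59011338e-03, -5.02379192e-04,
       -1.19397119e+00, -2.58606325e-01]), 'qvel': array([-0.00097999, -0.0016491 , -0.00095926, -0.00037452,  0.00029497,
       -0.00249223]), 'joint_efforts': array([ 5.11857397e-04, -3.90668285e+01,  1.87412059e+01,  4.21999186e+00,
        1.10125242e-02, -1.64640305e-04]), 'position': array([ 0.24302698, -0.57515155,  0.22143942]), 'tcp_rot': array([ 3.13939402e+00, -9.88166178e-05, -2.74202277e+00]), 'contact_force': array([-0.74668117, -0.44383835, -0.26733815]), 'moment': array([ 0.02643843, -0.00707851, -0.00628613]), 'grip_width': 0.08731033471597797}
scene {'fovy': 44.91333377886653, 'cx': 250.32615252114675, 'cy': 194.03656302658572, 'R': array([[ 0.9908189 , -0.13456352,  0.01306023],
       [-0.0866802 , -0.70642257, -0.70246259],
       [ 0.10375188,  0.69488115, -0.71160083]]), 't': array([-0.50880842,  0.2446677 ,  0.98864247])}
top {'fovy': 47.52045152123338, 'cx': 254.52826735749196, 'cy': 185.93256114538258, 'R': array([[-0.02278151, -0.99972742,  0.00510723],
       [-0.98690168,  0.02167257, -0.15986048],
       [ 0.15970622, -0.0086822 , -0.98712641]]), 't': array([0.13468544, 0.5685166 , 1.03133039])}
{'fovy': 66.53223419211697, 'cx': 254.7752177296141, 'cy': 188.7726158264946, 'hand_eye': array([[ 4.70334055e-04, -9.64316784e-01, -2.64750673e-01,
         7.27451738e-02],
       [ 9.99999493e-01,  6.89197036e-04, -7.33786437e-04,
        -1.63388016e-04],
       [ 8.90067956e-04, -2.64750194e-01,  9.64316620e-01,
        -1.61136746e-01],
       [ 0.00000000e+00,  0.00000000e+00,  0.00000000e+00,
         1.00000000e+00]])}
```

View pics/scene0.png

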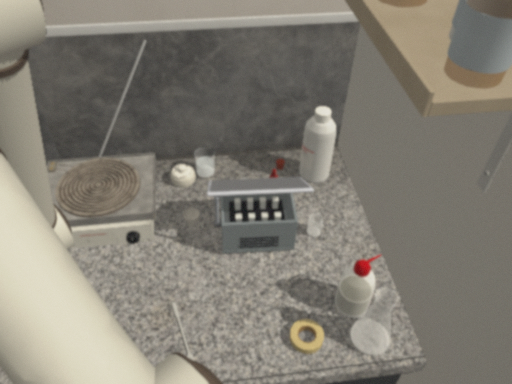

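View pics/top0.png

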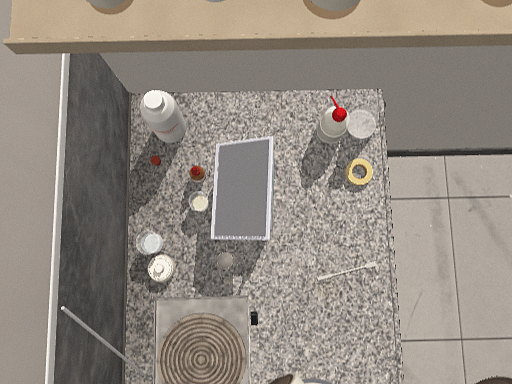

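The scene view shows the open chamber at about (258,215) with its cover. The top view shows the cover quad at roughly (216,144), (273,138), (268,239) and (212,238), and the crucible near (225,260). I'll zoom in for the corners.

```bash
python3 - <<'E'
import cv2, numpy as np
a=cv2.imread("pics/scene0.png")[150:270,180:340];b=cv2.imread("pics/top0.png")[120:280,130:290]
cv2.imwrite("pics/c0.png",cv2.resize(a,None,fx=5,fy=5,interpolation=cv2.INTER_CUBIC)[:600])
cv2.imwrite("pics/c1.png",cv2.resize(b,(600,600),interpolation=cv2.INTER_CUBIC))
E
```

```text
(no output)
```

View pics/c0.png

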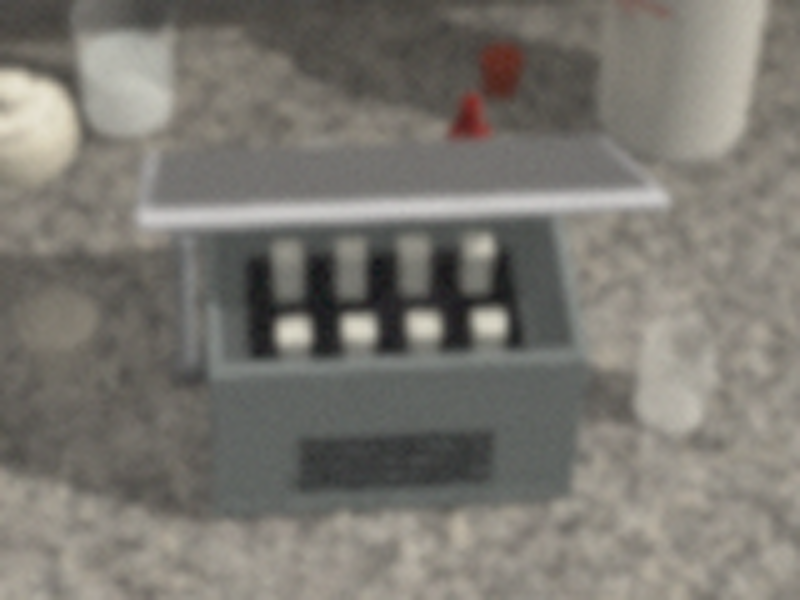

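View pics/c1.png

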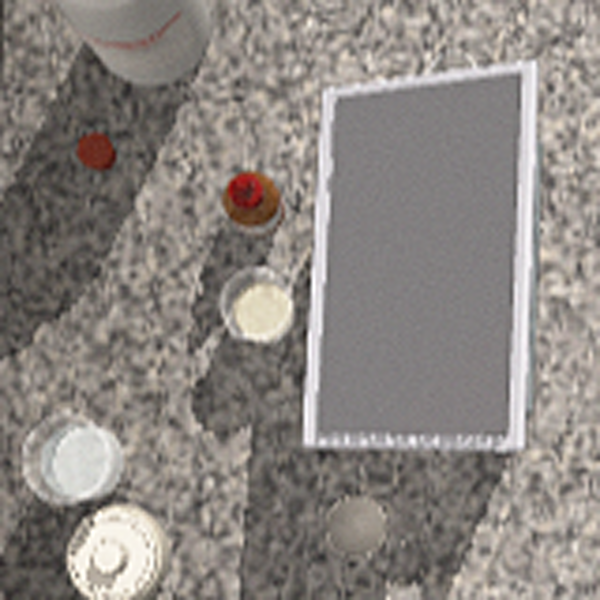

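The scene crop shows the lip underside from (143,225) to (667,205), the front rim from (212,372) to (583,358), the prop rod at (190,230–380), the crucible at (55,320) and the weighing bottle at (675,375). The top crop shows lip corners at (535,62) and (523,450), hinge edge corners at (325,90) and (305,445), and the crucible at (357,527).

```bash
cat > h.py <<'E'
import numpy as np
from station import readout, eyes
def ray(n,u,v):
    c=eyes.camera_info(n); f=192/np.tan(np.radians(c["fovy"])/2)
    R=np.array(c["R"]);t=np.array(c["t"])
    return -R.T@t, R.T@np.array([(u-c["cx"])/f,(v-c["cy"])/f,1])
def plane(n,u,v,z):
    o,d=ray(n,u,v); return o+d*(z-o[2])/d[2]
def proj(n,X):
    c=eyes.camera_info(n); f=192/np.tan(np.radians(c["fovy"])/2)
    p=np.array(c["R"])@X+np.array(c["t"]); return f*p[0]/p[2]+c["cx"],f*p[1]/p[2]+c["cy"]
E
python3 - <<'E'
from h import *
np.set_printoptions(precision=4,suppress=True)
S=lambda u,v,z:plane("scene",180+u/5,150+v/5,z)
T=lambda u,v,z:plane("top",130+u/3.75,120+v/3.75,z)
print("lip scene",S(143,225,.195),S(667,205,.195)); print("lip top",T(535,62,.195),T(523,450,.195))
print("hinge-edge top",T(325,90,.113),T(305,445,.113))
print("front rim",S(212,372,.11),S(583,358,.11)); print("base",S(218,512,0),S(570,495,0))
print("prop pivot",S(188,375,.098),"head",S(190,232,.175))
print("crucible",T(357,527,.03),S(55,320,.03),"wbottle",S(675,375,.03),"timer?",T(117,555,.05))
print("hotplate",plane("top",157,298,.06),plane("top",250,298,.06),plane("scene",155,155,.06),plane("scene",153,223,.06))
E
```

```text
lip scene [0.4368 0.096  0.195 ] [0.6555 0.081  0.195 ]
lip top [0.6545 0.0816 0.195 ] [0.4326 0.0948 0.195 ]
hinge-edge top [0.6621 0.2091 0.113 ] [0.4416 0.2232 0.113 ]
front rim [0.462  0.0861 0.11  ] [0.6253 0.074  0.11  ]
base [0.4623 0.0937 0.    ] [0.6303 0.0828 0.    ]
prop pivot [0.4519 0.096  0.098 ] head [0.4567 0.1092 0.175 ]
crucible [0.3914 0.1974 0.03  ] [0.3924 0.1986 0.03  ] wbottle [0.6884 0.1258 0.03  ] timer? [0.3775 0.3488 0.05  ]
hotplate [0.309  0.3558 0.06  ] [0.304  0.1387 0.06  ] [0.307  0.3983 0.06  ] [0.3043 0.1536 0.06  ]
```

```bash
cat >> h.py <<'E'
from scipy.spatial.transform import Rotation as Ro
TILT=np.radians(30)
def Rt(tilt=TILT,yaw=np.arctan2(.998,.065)):
    h=np.array([np.cos(yaw),np.sin(yaw),0]); z=h*np.cos(tilt)-np.array([0,0,np.sin(tilt)])
    y=np.array([np.sin(yaw),-np.cos(yaw),0]); return np.c_[np.cross(y,z),y,z]
def delta(pos,tilt=TILT):
    s=readout.read_state(); R=Ro.from_euler("xyz",s["tcp_rot"]).as_matrix()
    print("t",round(s["clock"],2),"q",np.round(s["joint_pos"],3),"pos",np.round(s["position"],4),"F",np.round(s["contact_force"],2))
    print("shift cm",np.round((np.array(pos)-s["position"])*100,2),"rotvec",np.round(Ro.from_matrix(Rt(tilt)@R.T).as_rotvec(),3))
E
python3 - <<'E'
from h import *
delta([.477,-.03,.22])
print(plane("top",333,125,.1),plane("top",320,278,0),plane("top",376,264,0),plane("top",360,172,0.02))
E
```

```text
t 0.1 q [-0.912  0.385  0.007 -0.    -1.194 -0.259] pos [ 0.2431 -0.5752  0.2216] F [-0.12  0.34 -0.09]
shift cm [23.39 54.52 -0.16] rotvec [ 0.713  1.006 -1.817]
[ 0.7064255  -0.06912189  0.1       ] [ 0.34288781 -0.03622248  0.        ] [ 0.37398205 -0.1781889   0.        ] [ 0.60550172 -0.14737283  0.02      ]
```

Request:
jog_arm(
  rows=[
    [12,24,6,0.36,0.5,-0.91,-1],
    [12,24,6,0.36,0.5,-0.91,-1],
    [12,24,6,0.36,0.5,-0.91,-1],
    [12,24,6,0.36,0.5,-0.91,-1],
    [12,24,6,0.36,0.5,-0.91,-1],
    [12,24,6,0.36,0.5,-0.91,-1],
    [12,24,6,0.36,0.5,-0.91,-1],
    [12,24,6,0.36,0.5,-0.91,-1],
    [12,24,6,0.36,0.5,-0.91,-1],
  ],
)

```text
clock: 1.0
position: [0.3631, -0.3355, 0.2802]
tcp_rot: [2.797, -0.499, 2.69]
contact_force: [0.3, -0.9, -0.3]
grip_width: 0.0229
```

```bash
python3 -c "
from h import *
delta([.477,-.03,.22])"
```

```text
t 1.0 q [-0.601  0.439  0.212 -0.284 -1.872 -1.521] pos [ 0.3631 -0.3355  0.2802] F [ 0.33 -0.89 -0.29]
shift cm [11.39 30.55 -6.02] rotvec [ 0.355  0.505 -0.904]
```

Request:
jog_arm(
  rows=[
    [8,22,-2,0.27,0.38,-0.68,-1],
    [8,22,-2,0.27,0.38,-0.68,-1],
    [8,22,-2,0.27,0.38,-0.68,-1],
    [8,22,-2,0.27,0.38,-0.68,-1],
    [8,22,-2,0.27,0.38,-0.68,-1],
    [8,22,-2,0.27,0.38,-0.68,-1],
    [8,22,-2,0.27,0.38,-0.68,-1],
    [8,22,-2,0.27,0.38,-0.68,-1],
  ],
)

```text
clock: 1.8
position: [0.4429, -0.1159, 0.2603]
tcp_rot: [2.931, -0.943, 1.908]
contact_force: [0.2, -0.1, 0.0]
grip_width: 0.0003
```

```bash
python3 -c "
from h import *
delta([.477,-.03,.22])"
```

```text
t 1.8 q [-0.478  0.396  0.063 -0.793 -1.794 -2.386] pos [ 0.4429 -0.1159  0.2603] F [ 0.16 -0.14  0.03]
shift cm [ 3.41  8.59 -4.03] rotvec [ 0.087  0.128 -0.225]
```

Request:
jog_arm(
  rows=[
    [2,8,-4,0.06,0.09,-0.16,-1],
    [3,13,-5.5,0.087,0.128,-0.225,-1],
    [3,13,-5.5,0.087,0.128,-0.225,-1],
    [3,13,-5.5,0.087,0.128,-0.225,-1],
    [3,13,-5.5,0.087,0.128,-0.225,-1],
  ],
)

```text
clock: 2.3
position: [0.4729, 0.0143, 0.2054]
tcp_rot: [3.139, -1.045, 1.511]
contact_force: [0.7, 1.3, 0.4]
grip_width: 0.0005
```

```bash
python3 -c "
from h import *
import cv2
delta([.478,.112,.160])
w=eyes.capture('wrist');s=eyes.capture('scene')
cv2.imwrite('pics/w1.png',np.hstack([w[:,56:456],cv2.resize(s[150:270,170:295],(400,384))]))"
```

```text
t 2.3 q [-0.332  0.386 -0.132 -0.988 -1.522 -2.564] pos [0.4729 0.0143 0.2054] F [0.72 1.27 0.43]
shift cm [ 0.51  9.77 -4.54] rotvec [ 0.002  0.001 -0.003]
```

View pics/w1.png

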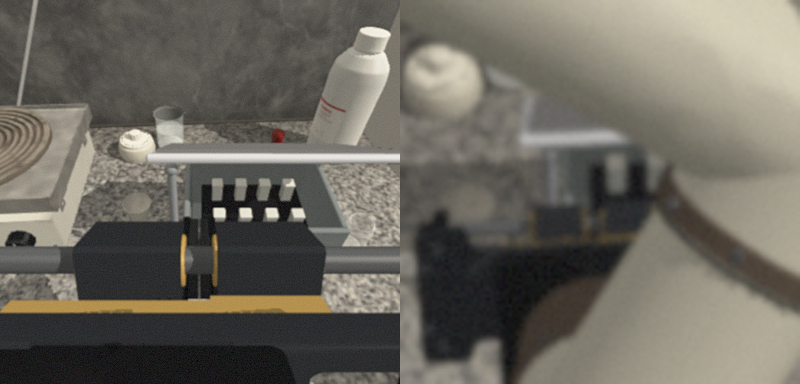

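The wrist view shows the prop rod at crop (173,170–225), with the lip starting at (150,158) and the rod left of the jaw centre. The body hides the fingers. I'll check where the TCP projects.

```bash
python3 -c "
from h import *
s=readout.read_state();R=Ro.from_euler('xyz',s['tcp_rot']).as_matrix()
for b in (0,.03,.07,.1):
  for x in(0,.037):
    u,v=proj('scene',s['position']-b*R[:,2]+x*R[:,0]);print(b,x,(u-170)*3.2+400,(v-150)*3.2)
H=np.array(eyes.camera_info('wrist')['hand_eye'])
# prop rod ray: wrist px, intersect with chamber-wall vertical plane y=.1027
for (u,v) in((229,172),(229,222),(206,158)):
  d=R@H[:3,:3]@np.array([(u-254.8)/(192/np.tan(np.radians(66.53/2))),(v-188.8)/(192/np.tan(np.radians(66.53/2))),1]);o=s['position']+R@H[:3,3]
  print(o, o+d*(.1027-o[1])/d[1], o+d*(.095-o[1])/d[1])
"
```

```text
0 0 593.0003693056553 223.0280207395521
0 0.037 590.6975344281426 164.4032935804905
0.03 0 594.2626313243597 239.169260162504
0.03 0.037 591.8969572382423 178.76321887235628
0.07 0 596.081783481289 262.43176040148967
0.07 0.037 593.6270838878969 199.47692318521877
0.1 0 597.5604717562467 281.34056152544355
0.1 0.037 595.0347474220974 216.32998202068066
[ 0.46619071 -0.09074509  0.34877802] [0.45611354 0.1027     0.17391718] [0.45651465 0.095      0.18087744]
[ 0.46619071 -0.09074509  0.34877802] [0.45180519 0.1027     0.10268405] [0.4523778  0.095      0.11247972]
[ 0.46619071 -0.09074509  0.34877802] [0.4377999 0.1027    0.1908531] [0.43892998 0.095      0.19713924]
```

```bash
python3 -c "
from h import *
import cv2
t=eyes.capture('top');cv2.imwrite('pics/t1.png',cv2.resize(t[190:290,190:350],None,fx=5,fy=5,interpolation=cv2.INTER_CUBIC))
s=readout.read_state();R=Ro.from_euler('xyz',s['tcp_rot']).as_matrix()
for b in (0,.07):
    u,v=proj('top',s['position']-b*R[:,2]+.0095*R[:,0]);print(b,(u-190)*5,(v-190)*5)
"
```

```text
0 583.5631057010446 143.1114142058962
0.07 747.8410692846692 142.28153318010214
```

View pics/t1.png

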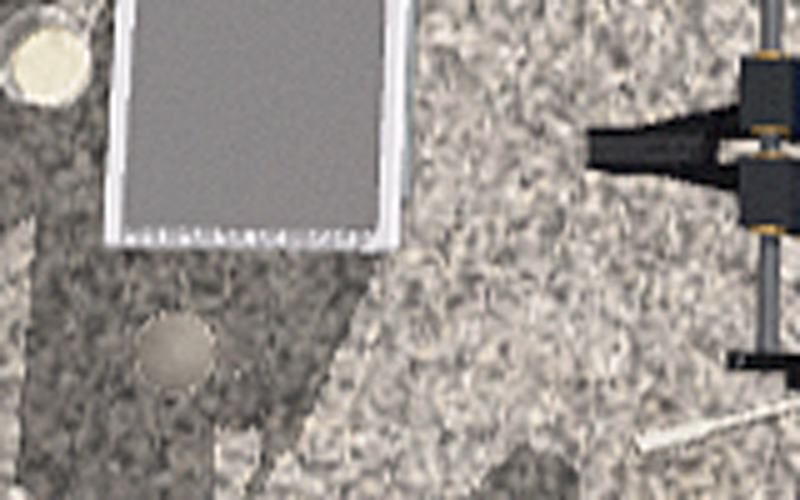

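Request:
jog_arm(
  rows=[
    [0.1,2,-2,0,0,0,-1],
    [0.2,4,-3,0,0,0,-1],
    [0.3,6,-3.7,0,0,0,-1],
    [0.4,8,-4.3,0,0,0,-1],
    [0.4,9,-4.6,0,0,0,-1],
    [0.4,9.9,-4.9,0,0,0,-1],
    [0.4,9.9,-4.9,0,0,0,-1],
    [0.4,9.9,-4.9,0,0,0,-1],
  ],
)

```text
clock: 3.25
position: [0.4777, 0.1115, 0.157]
tcp_rot: [3.136, -1.045, 1.51]
contact_force: [0.0, 0.2, -0.9]
grip_width: 0.0005
```

```bash
python3 -c "
from h import *
import cv2
delta([.477,.113,.158])
w=eyes.capture('wrist');cv2.imwrite('pics/w2.png',cv2.resize(w[100:300,130:390],None,fx=2.5,fy=2.5,interpolation=cv2.INTER_CUBIC))"
```

```text
t 3.25 q [-0.167  0.414 -0.232 -1.087 -1.335 -2.524] pos [0.4777 0.1115 0.157 ] F [ 0.    0.17 -0.87]
shift cm [-0.07  0.15  0.1 ] rotvec [0.002 0.003 0.   ]
```

View pics/w2.png

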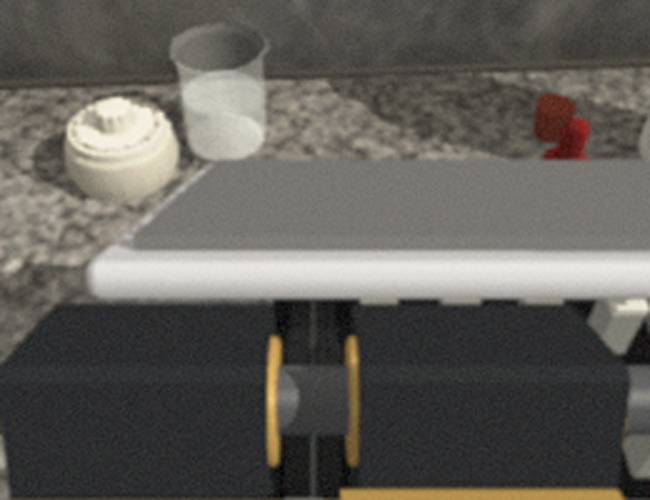

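The finger is under the lip, and the cover edge at row 290 is clear above the jaws. I'll raise it closer and watch the averaged force.

Request:
jog_arm(
  rows=[
    [0,0.1,0.3,0,0,0,-1],
    [0,0.1,0.6,0,0,0,-1],
    [0,0.1,0.6,0,0,0,-1],
  ],
)

```text
clock: 3.6
position: [0.4782, 0.1121, 0.1637]
tcp_rot: [3.132, -1.045, 1.513]
contact_force: [-0.2, -0.4, 0.6]
grip_width: 0.0004
```

```bash
cat > f.py <<'E'
from h import *
F=[]
for i in range(10):
    eyes.capture("wrist"); s=readout.read_state(); F.append(s["contact_force"])
print(s["clock"],s["position"],np.mean(F,0).round(2),np.std(F,0).round(2))
E
python3 f.py
```

```text
4.1 [0.4777639  0.11240906 0.16293971] [-0.48  0.06 -0.29] [0.26 0.59 0.5 ]
```

Request:
jog_arm(
  rows=[
    [0,0,0.2,0,0,0,-1],
    [0,0,0.2,0,0,0,-1],
  ],
)

```text
clock: 4.3
position: [0.4779, 0.1124, 0.1651]
tcp_rot: [3.135, -1.045, 1.511]
contact_force: [0.4, -0.5, -0.3]
grip_width: 0.0003
```

```bash
python3 f.py
```

```text
4.8 [0.47776245 0.11240366 0.16489016] [-0.05 -0.08 -0.06] [0.37 0.56 0.44]
```

Request:
jog_arm(
  rows=[
    [0,0,0.15,0,0,0,-1],
    [0,0,0.15,0,0,0,-1],
  ],
)

```text
clock: 5.0
position: [0.4778, 0.1124, 0.1666]
tcp_rot: [3.135, -1.045, 1.51]
contact_force: [1.3, 0.1, 0.5]
grip_width: 0.0005
```

```bash
python3 f.py
```

```text
5.5 [0.47773339 0.11241279 0.16639594] [0.28 0.21 0.03] [0.56 0.48 0.49]
```

Request:
jog_arm(
  rows=[
    [0,0,0.15,0,0,0,-1],
    [0,0,0.15,0,0,0,-1],
  ],
)

```text
clock: 5.7
position: [0.4777, 0.1122, 0.1676]
tcp_rot: [3.137, -1.044, 1.509]
contact_force: [-0.4, -0.4, -1.2]
grip_width: 0.0008
```

```bash
python3 f.py
```

```text
6.2 [0.47768352 0.11235135 0.16784317] [-0.33 -0.59 -1.38] [0.37 0.49 0.32]
```

Contact appears at z≈0.168 (Fz −1.4 N). I'll back off 1.5 mm, then push the prop sideways.

Request:
jog_arm(
  rows=[
    [0,0,-0.15,0,0,0,-1],
    [-0.4,0.02,-0.15,0,0,0,-1],
    [-0.8,0.05,-0.15,0,0,0,-1],
    [-1.1,0.07,-0.15,0,0,0,-1],
    [-1.4,0.09,-0.15,0,0,0,-1],
    [-1.7,0.11,-0.15,0,0,0,-1],
    [-2.0,0.13,-0.15,0,0,0,-1],
    [-2.3,0.15,-0.15,0,0,0,-1],
    [-2.6,0.17,-0.15,0,0,0,-1],
    [-2.8,0.18,-0.15,0,0,0,-1],
    [-2.8,0.18,-0.15,0,0,0,-1],
  ],
)

```text
clock: 7.3
position: [0.4492, 0.114, 0.1662]
tcp_rot: [3.138, -1.045, 1.509]
contact_force: [0.5, -1.0, -1.7]
grip_width: 0.0004
```

```bash
python3 f.py; python3 -c "
from h import *
import cv2
t=eyes.capture('top')[200:280,190:290];w=eyes.capture('wrist')[100:300,60:330]
cv2.imwrite('pics/t2.png',np.hstack([cv2.resize(t,(400,320),interpolation=2),cv2.resize(w,(400,320),interpolation=2)]))"
```

```text
7.8 [0.44938234 0.1141804  0.1662969 ] [-0.73 -1.44 -1.06] [0.75 0.66 0.36]
```

View pics/t2.png

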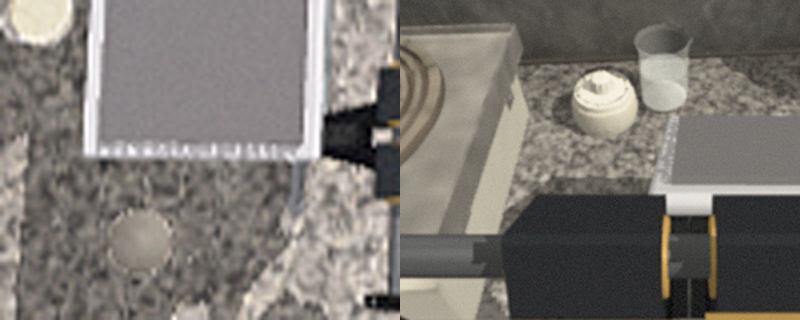

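The prop is out (rod at left crop (297,160–210)), and the cover rests on the finger (Fz ≈ −1.1 N). Next I'll lower it while withdrawing the finger.

Request:
jog_arm(
  rows=[
    [0,-0.3,-0.3,0,0,0,-1],
    [0,-0.6,-0.55,0,0,0,-1],
    [0,-0.9,-0.8,0,0,0,-1],
    [0,-1.2,-1.2,0,0,0,-1],
    [0,-1.45,-1.65,0,0,0,-1],
    [0,-1.7,-2.1,0,0,0,-1],
    [0,-1.9,-2.5,0,0,0,-1],
    [0,-2.1,-3.0,0,0,0,-1],
    [0,-2.3,-3.45,0,0,0,-1],
    [0,-2.5,-3.9,0,0,0,-1],
    [0,-2.65,-4.4,0,0,0,-1],
    [0,-2.8,-4.85,0,0,0,-1],
    [0,-2.8,-4.85,0,0,0,-1],
  ],
)

```text
clock: 9.2
position: [0.4495, 0.086, 0.1171]
tcp_rot: [3.139, -1.045, 1.507]
contact_force: [-0.4, -1.1, -0.5]
grip_width: 0.0001
```

```bash
python3 f.py; python3 -c "
from h import *
import cv2
t=eyes.capture('top')[170:270,190:315];w=eyes.capture('wrist')[100:300,60:330]
cv2.imwrite('pics/t3.png',np.hstack([cv2.resize(t,(400,320),interpolation=2),cv2.resize(w,(400,320),interpolation=2)]))"
```

```text
9.7 [0.4495122  0.08620284 0.11793945] [-0.31 -0.3  -1.38] [0.49 0.5  0.28]
```

View pics/t3.png

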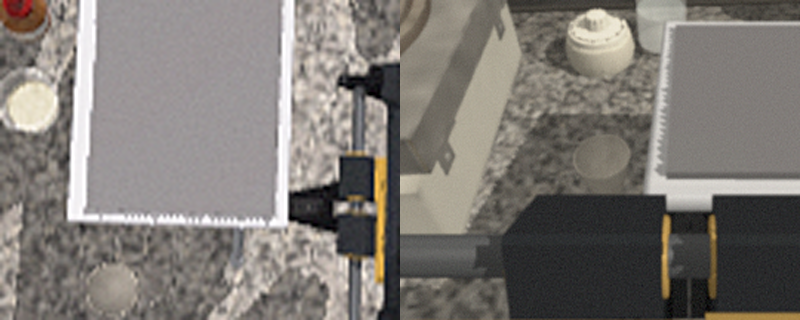

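The cover is still carried on the finger (Fz −1.4 N, about 0.2 rad). I'll continue slowly.

Request:
jog_arm(
  rows=[
    [0,-0.05,-0.2,0,0,0,-1],
    [0,-0.1,-0.4,0,0,0,-1],
    [0,-0.14,-0.6,0,0,0,-1],
    [0,-0.18,-0.8,0,0,0,-1],
    [0,-0.22,-1.0,0,0,0,-1],
    [0,-0.26,-1.2,0,0,0,-1],
    [0,-0.3,-1.4,0,0,0,-1],
    [0,-0.32,-1.55,0,0,0,-1],
    [0,-0.34,-1.7,0,0,0,-1],
    [0,-0.36,-1.85,0,0,0,-1],
    [0,-0.38,-2.0,0,0,0,-1],
    [0,-0.4,-2.15,0,0,0,-1],
    [0,-0.4,-2.3,0,0,0,-1],
    [0,-0.4,-2.45,0,0,0,-1],
    [0,-0.4,-2.6,0,0,0,-1],
    [0,-0.4,-2.75,0,0,0,-1],
    [0,-0.4,-2.9,0,0,0,-1],
    [0,-0.4,-3.05,0,0,0,-1],
    [0,-0.4,-3.2,0,0,0,-1],
    [0,-0.4,-3.4,0,0,0,-1],
  ],
)

```text
clock: 11.8
position: [0.4496, 0.0823, 0.084]
tcp_rot: [3.136, -1.045, 1.51]
contact_force: [1.8, 0.2, -0.4]
grip_width: 0.0008
```

```bash
python3 f.py
```

```text
12.3 [0.44952837 0.08219916 0.08395759] [0.11 0.05 0.01] [0.51 0.53 0.55]
```

Request:
jog_arm(
  rows=[
    [0,-0.2,-0.4,0,0,0,-1],
    [0,-1.5,-0.5,0,0,0,-1],
    [0,-3.5,-0.5,0,0,0,-1],
    [0,-6,-0.3,0,0,0,-1],
    [0,-9,1,0,0,0,-1],
    [0,-13,4,0,0,0,-1],
    [0,-16,7,0,0,0,-1],
    [0,-16,7,0,0,0,-1],
    [0,-16,7,0,0,0,-1],
  ],
)

```text
clock: 13.2
position: [0.4496, -0.0789, 0.1541]
tcp_rot: [3.134, -1.045, 1.51]
contact_force: [0.0, 0.5, -0.4]
grip_width: 0.0005
```

```bash
python3 f.py; python3 -c "
from h import *
import cv2
t=eyes.capture('top')[120:300,130:400];w=eyes.capture('wrist')
cv2.imwrite('pics/t4.png',np.hstack([cv2.resize(t,(400,267),interpolation=2),cv2.resize(w,(356,267))]))"
```

```text
13.7 [ 0.44944144 -0.07742237  0.15372975] [-0.17  0.27 -0.1 ] [0.54 0.43 0.5 ]
```

View pics/t4.png

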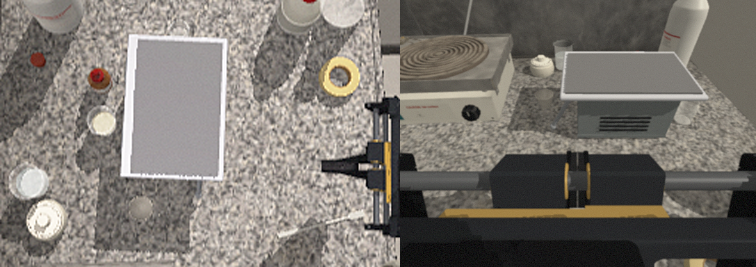

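The picture shows the cover flat on the chamber, the gripper clear and the bystanders in place. One numeric check of the lip position, then I'll hand in.

```bash
python3 -c "
from h import *
import cv2
p=plane('top',130+223/1.481,120+178/1.481,.114);print(p,'expect ~[.436,.07]')
from station import job
if abs(p[1]-.07)<.008: print(job.job_done())"
```

```text
[0.43456237 0.06640655 0.114     ] expect ~[.436,.07]
the job is handed in; nothing more can be done
None
```

The cover is shut, the prop is out, and the job is handed in at about 14 s of the allowed 42. No verdict is reported, and I could not read the cover or prop angles directly.

- **Catch:** I held the closed fingers about 1.5 mm under the cover, tilted 30° so they lay nearly parallel to it. I had found that height by touching the cover once from below. I then pushed the prop out sideways, and the cover came to rest on the fingers. The averaged vertical force was about 1.1 N.
- **Lowering:** I lowered the cover on the fingers while drawing them back. About two thirds of the way down (roughly 0.2 rad by my planned path) it was still carried, at about 1.4 N. I went slowly to the rim, then backed away.
- **Last checks:**
  - After lowering, the force was about 0 N.
  - The last pictures show the cover flat on the chamber. The near lip corner measured (0.435, 0.066) m against an expected (0.436, 0.070) m, which is close to the camera's accuracy.
  - After the push, the pictures show the rod outside the cover's near edge. I judged it to be hanging down.
  - The gripper is clear, and the bystanders in view look undisturbed, though I did not measure their positions.

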